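# Close a steam cleaner's filler cap until its ratchet clicks

### The job

Close the boiler of the steam cleaner: set its loose filler cap on the filler neck, press lightly and feel for the slots until the cap drops in, then turn it clockwise until its ratchet has clicked over at least twice and the cap stays locked down on its seal. Do not force the thin neck, and leave the other things where they stand.

Things in the scene. Friction and masses are not known exactly. Their poses are not given: they have to be found in the camera images.
- steam_cleaner: benchtop steam cleaner, heavy, immovable: steel drum 160 mm wide on a round grey base (radius 90), grey shoulder with its top at 151 mm, upright filler neck in the middle. Origin: centre of its underside, z up; front (-x) with gauge; at the back (+x) a carry handle out to 115 mm from the axis, 141 mm high; a brass outlet out to 106 mm at the front. Nothing but the neck is higher than 151 mm
- filler_neck: same origin and axes as the steam cleaner. The neck: metal tube, outer radius 29 mm, inner 24. Flush with its rim an inward flange leaves a hole of radius 17.5 mm with four slots (30 degrees wide, out to the tube), their middles on this frame's +x, +y, -x, -y. Below the flange, clockwise from every slot, a ramp draws a pin 2.5 mm down; a stop holds the pin 41 degrees past the slot's middle
- neck_rim (a point): centre of the neck's mouth in the plane of its metal rim, 190 mm above the work surface, z up. With the cap over the neck, cap_bar stands 54 mm above this point while the pins ride on the flange, 44 to 45 mm once they have dropped through the slots (41 if pressed), 42 mm when turned home and let go
- seal (a joint): how far the rubber seal ring round the neck's mouth is pressed down, m: 0 free (3.5 mm proud of the rim), below 0.0006 with the cap lying on it, 0.0022 to 0.0025 with the cap locked, at most 0.0035; 2.6 N to start it, then 2.2 N per mm
- cap_bar (a point): point on the axis of the loose black filler cap, in its grip bar; z up along the axis, x along the bar. Bar 62 mm long, 14 mm thick (grip across it, along y), 28.5 mm high; the point lies 6.5 mm below its top, 22 mm above the disc that carries it (radius 33 mm, 14.5 mm thick) and 61 mm above the cap's foot. The cap (about 0.3 kg) stands upright on its foot on the work surface
- filler_cap: the cap's disc and bar; origin 36.5 mm below cap_bar, same axes. Under the disc: a collar (radius 30 mm) that lies on the seal, and a plug 20 mm long, radius 16 mm, tapered to 11.5 mm at its foot, with four radial pins (5 mm thick, 90 degrees apart, out to radius 22.5 mm) for the neck's slots. The pins' angle to the bar differs every time and is not measured: find the slots by feel
- click_ring (a joint): sprung ring in the cap, m: 0.0002 between teeth, rises to 0.0016 as the bar is forced over a tooth, snaps back with the click. Turned clockwise (from above) bar and pins go together (friction up to 0.27 N m at a light press) until the pins meet the stop; then the bar slips on, one click every 15 degrees, at 0.3 to 0.45 N m, falling sharply at each click. Anticlockwise it does not slip
- mug: bystander: white mug with grey dots, 82 mm wide, 91 mm high (origin: centre of its underside)
- tumbler: bystander: clear drinking glass, 67 mm wide, 95 mm high (origin: centre of its underside)
- salt: bystander: salt shaker, 44 mm wide, 90 mm high (origin: centre of its underside)
- jar: bystander: glass sample jar with a pale lid, 62 mm wide, 75 mm high (origin: centre of its underside)
- pen: bystander: marker pen, 135 mm long, lying flat (origin: centre of its underside)

How it is judged:
By the outcome, as a careful person would: the job done as asked, in the order asked, and still so for the second after the job is handed in, with the robot touching nothing.
It also fails if it takes over 64 s, if anything falls off the work surface, if the arm or the gripper's body presses on something with over 40 N, if the wrist force passes 120 N, or if a joint passes its speed limit or range.

### The arm

A 6-joint arm with a two-finger parallel gripper is mounted at the origin on a cart in front of the work surface, level with it; the furniture and walls round the work are solid. World frame = base frame: x ahead of the robot, y to its left, z up, the work surface at z = 0. Lengths are in m, angles in rad, forces in N, time in s.
With the tool pointing down it reaches from about 0.3 to 0.775 m from the base axis. Payload 14.6 kg.
Tool frame: the origin (TCP) lies at the very end of the fingers, on their centre line; the grasp point (between the pads) lies 19 mm behind it; z points along the fingers, y is the line along which they close (so a half turn about z gives the same grasp; the last joint's range is limited). The gripper opens to 94 mm and grips with 3 to 60 N. Pads are 16 mm wide; open, the fingers measure 119 mm over their backs; the gripper's body (75 mm by 177 mm) begins 78 mm behind the grasp point.
Start: joints at [1.034, 0.3, 1.521, -0, 1.321, -0.067], TCP at [0.249, 0.49, 0.205] pointing down, gripper open.
Joint ranges: [-3.03, 3.03], [-0.79, 2.21], [0.23, 2.52], [-1.04, 4.18], [0, 3.07], [-2.55, 2.55]. Speed limits (rad/s): [2.22, 2.22, 2.57, 3.14, 3.14, 3.14].

### API

Orientations are given as [roll, pitch, yaw] about the fixed x, y, z axes, in that order (R = Rz(yaw) Ry(pitch) Rx(roll)).
In Python, from station import ctrl, cams gives the robot as it stands. The module is installed in compiled form; this text tells all that it offers.
- The arm moves only by the tool arm_command, never from a script. Its argument "plan" is a list that holds one entry, the list of rows, each a list of 7 numbers: the shift along the tool's x, y, z in a scale on which 1.0 is 800 mm, then the turn, a rotation vector about the tool's x, y, z in shares of 90 degrees (1.0 is 90 degrees), then the closure, from -1 (fully open) to 1 (shut). A call has 1 to 12 rows; each row is the pose to reach, as a shift and turn from the pose commanded when the call began, along the tool's axes at that moment; what a row does not reach only later rows make up. A row lasts 1/10 s, in which the tool goes at most 50 mm and 8.59 degrees, less where a joint would pass 70% of its speed; a pose out of reach is approached as far as the arm can. No shift or turn number may pass 1 either way. A call with a gripper value outside its range is refused whole. The fingers move at their own pace and stop on an object; "squeeze" is the grip in N (left out, the last holds). Time passes only in rows, so rows that repeat a pose let the fingers close. It gives the time, the measured TCP pose, the force, the opening and the grip force at its end, in the units of the state.
- ctrl.get_obs(): the state, without advancing time (a new reading comes with each control period).
- cams.camera(name): name is "scene" or "top" or "wrist"; returns (picture, depth): 384x512x3 uint8, blue, green, red; 384x512 float32, m along the optical axis (not along the pixel's ray), 0 where there is no reading.
- cams.camera_info(name): a dict with "fx", "fy", "cx", "cy" (pixels), "world_to_cam" (4x4, takes a point from world to camera coordinates). Camera axes: x right, y down, z forward; pixel columns grow to the right and rows downward; lengths in m; the calibration is good to about 2 mm. A picture is of the moment at which its call begins: read the wrist's pose just before it. camera_info takes no time and is no camera call; for the wrist camera it gives the pose at the moment of the call.
- ctrl.hand_in(): hands the job in; it is judged then, once.
The state is a dict: "time_s": time; "qpos": joint angles; "joint_vel": joint speeds; "tau": joint torques, N m; "ee_pos": TCP position; "eef_rot": TCP orientation; "force": force on the tool from outside, world axes, zero at the start; "moment": the same for the moment, N m; "grip_width": finger opening in m; "grip_force": force on a finger pad.
Only numpy, scipy, OpenCV 4.12 (cv2) and the standard library are available. Lean on these libraries where they do the work, as an engineer would, in place of code of your own. Each camera call takes 0.05 s, during which the arm holds its last target. There are 200 camera calls.

## Working session

There is one attempt and no reset: what is moved stays moved. The work goes in short steps, Python scripts to look and compute and a tool call to move; the robot and the scene stay as the last step left them, time stands still between calls to the robot, and variables do not carry over. Pictures are saved under pics/ and viewed, at most 10 in all, crops included, and the job is handed in when it is done.

Besides the shell and the picture viewer there is one more tool, called after ">>>" as name([rows], argument=value, ...), one row to a line, values as JSON. arm_command: Moves the arm, as the interface text tells. Its arguments: {"type":"object","properties":{"plan":{"type":"array"},"squeeze":{"type":"number"}},"required":["plan"]}

```bash
mkdir -p pics; python3 - <<'E'
from station import ctrl,cams
import cv2,numpy as np
o=ctrl.get_obs(); print({k:np.round(v,3) for k,v in o.items()})
for n in("scene","top"):
    p,d=cams.camera(n); np.savez(n+'.npz',p=p,d=d); cv2.imwrite(f'pics/{n}0.png',p)
    i=cams.camera_info(n); print(n,i['fx'],i['fy'],i['cx'],i['cy'],np.round(i['world_to_cam'],3).tolist())
a=cv2.imread('pics/scene0.png')
E
```

```text
{'time_s': np.float64(0.0), 'qpos': array([ 1.034,  0.301,  1.522, -0.   ,  1.321, -0.067]), 'joint_vel': array([ 0.001, -0.001, -0.002,  0.   ,  0.001,  0.001]), 'tau': array([ 1.0000e-03, -5.3180e+01, -3.5274e+01,  7.1000e-02,  2.4000e-02,
       -0.0000e+00]), 'ee_pos': array([0.249, 0.49 , 0.205]), 'eef_rot': array([-3.14 , -0.   ,  2.672]), 'force': array([-0.201, -0.096,  0.172]), 'moment': array([0.017, 0.012, 0.056]), 'grip_force': np.float64(0.0), 'grip_width': np.float64(0.094)}
scene 355.3161592951752 355.3161592951752 255.93026618925902 187.70132033495233 [[-0.951, -0.309, -0.007, 0.524], [-0.174, 0.554, -0.814, 0.297], [0.255, -0.773, -0.581, 0.819], [0.0, 0.0, 0.0, 1.0]]
top 395.9283919858786 395.9283919858786 254.11633505913898 182.89086144422185 [[-0.014, -1.0, 0.005, -0.142], [-0.998, 0.014, -0.062, 0.609], [0.062, -0.006, -0.998, 1.086], [0.0, 0.0, 0.0, 1.0]]
```

View pics/top0.png

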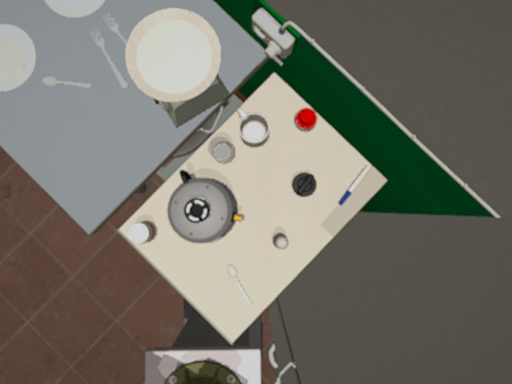

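View pics/scene0.png

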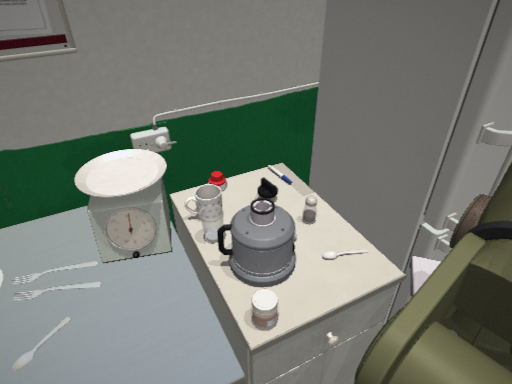

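The top view shows the cap at (304,184), the neck at (197,210), the handle at (186,176) and the outlet at (238,218). In the scene view the cap is at (267,190) and the neck mouth at (262,208).

```bash
cat > h.py <<'E'
import numpy as np,cv2
from station import ctrl,cams
def ray(i,u,v):
    W=np.array(i['world_to_cam']);R=W[:3,:3];c=-R.T@W[:3,3]
    return c,R.T@np.array([(u-i['cx'])/i['fx'],(v-i['cy'])/i['fy'],1.])
def onz(i,u,v,z):
    c,d=ray(i,u,v);return c+d*(z-c[2])/d[2]
def cloud(i,d):
    v,u=np.mgrid[:d.shape[0],:d.shape[1]];W=np.array(i['world_to_cam'])
    P=np.stack([(u-i['cx'])/i['fx']*d,(v-i['cy'])/i['fy']*d,d],-1)
    return (P-W[:3,3])@W[:3,:3]
E
python3 - <<'E'
from h import *
for n,box in(("top",(282,162,326,206)),("scene",(248,170,288,210))):
    z=np.load(n+'.npz');p,d=z['p'],z['d'];i=cams.camera_info(n)
    P=cloud(i,d);m=np.zeros(d.shape,bool);x0,y0,x1,y1=box
    m[y0:y1,x0:x1]=(p.max(2)<70)[y0:y1,x0:x1]
    Q=P[m&(d>0)];print(n,len(Q),'z',np.round(np.percentile(Q[:,2],[1,10,50,90,99]),3))
    h=Q[Q[:,2]>.055];print(' bar?',len(h),h.mean(0).round(4),h.max(0).round(3),h.min(0).round(3))
    if len(h)>5:
        print(' dir',np.degrees(cv2.fitLine(h[:,:2].astype(np.float32),2,0,.01,.01).ravel()[:2].astype(float)),)
        r=cv2.minAreaRect(h[:,:2].astype(np.float32));print(r)
    b=Q[(Q[:,2]<.05)&(Q[:,2]>.03)];
    if len(b)>5:print(' disc',len(b),cv2.minEnclosingCircle(b[:,:2].astype(np.float32)))
    N=P[(P[...,2]>.18)&(P[...,2]<.21)&(d>0)&(np.hypot(P[...,0]-.5,P[...,1])<.15)]
    if len(N)>5: print(' rim',len(N),np.median(N[:,2]),cv2.minEnclosingCircle(N[:,:2].astype(np.float32)))
z=np.load('top.npz')['p'];s=np.load('scene.npz')['p']
f=lambda a:cv2.resize(a,(400,400),interpolation=cv2.INTER_CUBIC)
cv2.imwrite('pics/crop.png',np.vstack([np.hstack([f(z[150:220,155:225]),f(z[160:210,279:329])])]))
E
```

```text
top 379 z [0.036 0.039 0.043 0.069 0.072]
 bar? 117 [ 0.5996 -0.286   0.0679] [ 0.623 -0.266  0.073] [ 0.576 -0.305  0.057]
 dir [ 45.49526851 -34.82796103]
((0.5995805263519287, -0.28676846623420715), (0.01420280896127224, 0.05626121163368225), 52.911102294921875)
 disc 258 ((0.6005309820175171, -0.2867175340652466), 0.0306145790964365)
 rim 292 0.1935493441789116 ((0.5357476472854614, -0.013989286497235298), 0.029405925422906876)
scene 343 z [-0.02   0.031  0.044  0.193  0.195]
 bar? 142 [ 0.5699 -0.1475  0.1286] [0.625 0.013 0.196] [ 0.509 -0.295  0.055]
 dir [ 13.81663002 -55.60491837]
((0.5674618482589722, -0.1456540822982788), (0.05367928370833397, 0.31547918915748596), 12.422513961791992)
 disc 155 ((0.6030972599983215, -0.27852997183799744), 0.03118177130818367)
 rim 313 0.19044934351329218 ((0.5382565259933472, -0.00926025491207838), 0.030123664066195488)
```

View pics/crop.png

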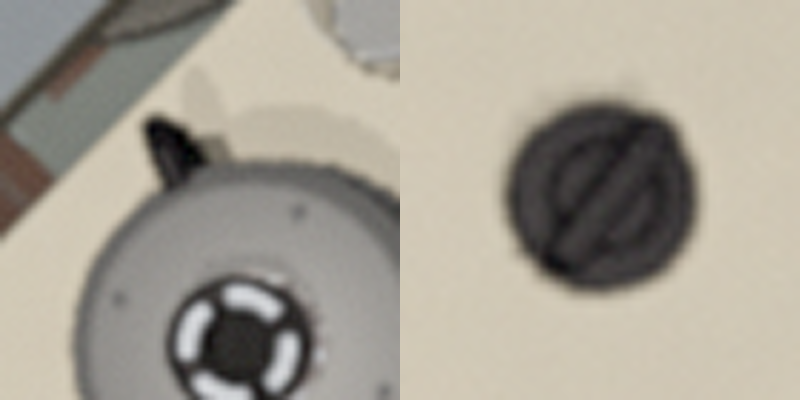

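The crop shows the cap's bar running lower-left to upper-right, about -37° in the world frame. The four bright slots in the neck flange show clearly. I'll move over the cap, high enough to clear the neck.

Careful with the scale: shifts go in shares of 800 mm and turns go in shares of 90 degrees. That gives: -420 mm / 800 = -0.525, -360 mm / 800 = -0.45.

>>> arm_command([
  [[-0.025,-0.02,-0.025,0,0,0,-1],[-0.0688,-0.055,-0.0563,0,0,0,-1],[-0.1188,-0.095,-0.075,0,0,0,-1],[-0.1688,-0.1363,-0.075,0,0,0,-1],[-0.2188,-0.1763,-0.075,0,0,0,-1],[-0.2688,-0.2163,-0.075,0,0,0,-1],[-0.3188,-0.2563,-0.075,0,0,0,-1],[-0.3625,-0.2913,-0.075,0,0,0,-1],[-0.4063,-0.3263,-0.075,0,0,0,-1],[-0.45,-0.3625,-0.075,0,0,0,-1],[-0.4938,-0.3975,-0.075,0,0,0,-1],[-0.525,-0.4225,-0.075,0,0,0,-1]],
])

```text
time_s: 1.3
ee_pos: [0.4709, -0.0036, 0.2652]
eef_rot: [-3.141, -0.0, 2.67]
force: [0.3, 0.8, 0.3]
grip_width: 0.0939
grip_force: 0.0
```

In the tool's units: -244 mm / 800 = -0.305, -240 mm / 800 = -0.3, 0.176 rad / 1.5708 = 0.112.

>>> arm_command([
  [[-0.0375,-0.03,0,0,0,0.0127,-1],[-0.0813,-0.065,0,0,0,0.0255,-1],[-0.125,-0.1,0,0,0,0.0446,-1],[-0.1688,-0.135,0,0,0,0.0637,-1],[-0.2125,-0.1713,0,0,0,0.0828,-1],[-0.2563,-0.2063,0,0,0,0.0955,-1],[-0.2875,-0.2313,0,0,0,0.1082,-1],[-0.3,-0.2425,0,0,0,0.112,-1],[-0.305,-0.245,0,0,0,0.112,-1],[-0.305,-0.245,0,0,0,0.112,-1],[-0.305,-0.245,0,0,0,0.112,-1],[-0.305,-0.245,0,0,0,0.112,-1]],
])

```text
time_s: 2.5
ee_pos: [0.5993, -0.2855, 0.2659]
eef_rot: [3.141, 0.0, 2.497]
force: [0.0, 0.9, 0.6]
grip_width: 0.0938
grip_force: 0.0
```

```bash
python3 - <<'E'
from h import *
o=ctrl.get_obs();print(o['time_s'],o['ee_pos'].round(4),o['eef_rot'].round(4),o['qpos'].round(3),o['force'].round(2))
i=cams.camera_info('wrist');p,d=cams.camera('wrist');np.savez('w1.npz',p=p,d=d,i=i)
cv2.imwrite('pics/w1.png',p);W=i['world_to_cam'];print(np.round(W,3),-W[:3,:3].T@W[:3,3])
P=cloud(i,d);m=(p.max(2)<70)&(d>0)&(np.hypot(P[...,0]-.6,P[...,1]+.287)<.045)
for lo,hi in((.03,.05),(.062,.08)):
    Q=P[m&(P[...,2]>lo)&(P[...,2]<hi)]
    if len(Q)>5:print(len(Q),np.median(Q,0),cv2.minAreaRect(Q[:,:2].astype(np.float32)),cv2.minEnclosingCircle(Q[:,:2].astype(np.float32)))
E
```

```text
2.5 [ 0.5993 -0.2855  0.2659] [3.1415e+00 4.0000e-04 2.4968e+00] [-0.5    0.534  1.056  0.     1.551 -1.426] [0.01 0.9  0.6 ]
[[ 0.601  0.799  0.001 -0.133]
 [ 0.771 -0.58   0.263 -0.67 ]
 [ 0.211 -0.158 -0.965  0.278]
 [ 0.     0.     0.     1.   ]] [ 0.53802297 -0.23858377  0.44449049]
1008 [ 0.60123456 -0.28426347  0.03854972] ((0.6026849150657654, -0.2846309244632721), (0.06588397920131683, 0.06641364097595215), 86.9637222290039) ((0.6023638844490051, -0.2853849232196808), 0.034162189811468124)
410 [ 0.60198096 -0.28435596  0.06648997] ((0.6028437614440918, -0.2848571240901947), (0.013275928795337677, 0.060733430087566376), 52.831932067871094) ((0.6027736663818359, -0.2850841283798218), 0.030782677233219147)
```

View pics/w1.png

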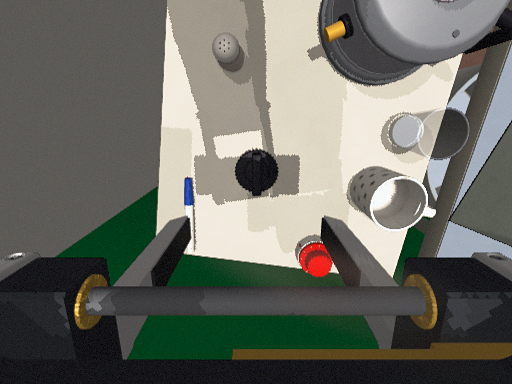

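The wrist view shows the cap at (256,172) with its bar vertical in the picture, so the tool is aligned with it. It also shows the pen at (188,205) and the salt shaker at (227,47), both clear of the grasp. I'll descend and grip.

In the tool's units: 222 mm / 800 = 0.2775, 205 mm / 800 = 0.2563.

>>> arm_command([
  [[-0.0025,0.0019,0.05,0,0,0,-1],[-0.0025,0.0019,0.1,0,0,0,-1],[-0.0025,0.0019,0.15,0,0,0,-1],[-0.0025,0.0019,0.1938,0,0,0,-1],[-0.0025,0.0019,0.2313,0,0,0,-1],[-0.0025,0.0019,0.2563,0,0,0,-1],[-0.0025,0.0019,0.2713,0,0,0,-1],[-0.0025,0.0019,0.2775,0,0,0,-1],[-0.0025,0.0019,0.2775,0,0,0,0],[-0.0025,0.0019,0.2775,0,0,0,0.5],[-0.0025,0.0019,0.2775,0,0,0,1],[-0.0025,0.0019,0.2775,0,0,0,1]],
], squeeze=50)

```text
time_s: 3.75
ee_pos: [0.6021, -0.2865, 0.0442]
eef_rot: [3.141, 0.001, 2.496]
force: [-0.0, 0.0, 0.1]
grip_width: 0.065
grip_force: 0.0
```

>>> arm_command([
  [[0,0,0,0,0,0,1],[0,0,0,0,0,0,1],[0,0,0,0,0,0,1],[0,0,0,0,0,0,1],[0,0,0,0,0,0,1]],
])

```text
time_s: 4.25
ee_pos: [0.6018, -0.2864, 0.0434]
eef_rot: [-3.142, -0.0, 2.496]
force: [0.6, 0.1, -0.0]
grip_width: 0.0256
grip_force: 0.0
```

In the tool's units: -210 mm / 800 = -0.2625, -180 mm / 800 = -0.225.

>>> arm_command([
  [[0,0,0,0,0,0,1],[0,0,0,0,0,0,1],[0,0,0,0,0,0,1],[0,0,0,0,0,0,1],[0,0,-0.0125,0,0,0,1],[0,0,-0.0313,0,0,0,1],[0,0,-0.0625,0,0,0,1],[0,0,-0.1,0,0,0,1],[0,0,-0.1375,0,0,0,1],[0,0,-0.1813,0,0,0,1],[0,0,-0.225,0,0,0,1],[0,0,-0.2625,0,0,0,1]],
])

```text
time_s: 5.45
ee_pos: [0.6017, -0.2862, 0.2571]
eef_rot: [3.141, 0.002, 2.496]
force: [-0.1, 0.5, -3.0]
grip_width: 0.0134
grip_force: 50.0
```

In the tool's units: 181 mm / 800 = 0.2263, 173 mm / 800 = 0.2163.

>>> arm_command([
  [[0.0125,0.0175,-0.025,0,0,0,1],[0.0375,0.05,-0.05,0,0,0,1],[0.065,0.0875,-0.0688,0,0,0,1],[0.0938,0.125,-0.0788,0,0,0,1],[0.1225,0.1625,-0.0788,0,0,0,1],[0.1475,0.1975,-0.0788,0,0,0,1],[0.1625,0.2163,-0.0788,0,0,0,1],[0.17,0.2263,-0.0788,0,0,0,1],[0.17,0.2263,-0.0788,0,0,0,1],[0.17,0.2263,-0.0788,0,0,0,1],[0.17,0.2263,-0.0788,0,0,0,1]],
])

```text
time_s: 6.55
ee_pos: [0.6021, -0.0611, 0.3165]
eef_rot: [-3.141, 0.0, 2.495]
force: [0.4, 0.0, -2.2]
grip_width: 0.0142
grip_force: 50.0
```

```bash
python3 - <<'E'
from h import *
o=ctrl.get_obs();print(o['time_s'],o['ee_pos'].round(4),o['eef_rot'].round(4),o['force'].round(2),o['moment'].round(3),o['grip_width'])
i=cams.camera_info('wrist');p,d=cams.camera('wrist');np.savez('w2.npz',p=p,d=d)
cv2.imwrite('pics/w2.png',p)
P=cloud(i,d);ok=d>0
Q=P[ok&(abs(P[...,2]-.19)<.008)&(np.hypot(P[...,0]-.537,P[...,1]+.012)<.045)]
print('rim',len(Q),np.median(Q,0).round(4),cv2.minEnclosingCircle(Q[:,:2].astype(np.float32)))
Q=Q[(Q[:,2]<.1925)];print(len(Q),cv2.minEnclosingCircle(Q[:,:2].astype(np.float32))) if len(Q) else 0
Q=P[ok&(P[...,2]>.135)&(P[...,2]<.16)&(np.hypot(P[...,0]-.537,P[...,1]+.012)<.1)]
print('shoulder',len(Q),cv2.minEnclosingCircle(Q[:,:2].astype(np.float32)))
e=o['ee_pos'];m=ok&(p.max(2)<80)&(np.hypot(P[...,0]-e[0],P[...,1]-e[1])<.04)&(P[...,2]>.22)&(P[...,2]<.36)
Q=P[m];print(len(Q),np.percentile(Q[:,2],[2,25,50,75,98]) if len(Q) else '')
E
```

```text
6.55 [ 0.6021 -0.0611  0.3165] [-3.1414  0.      2.4945] [ 0.45  0.03 -2.21] [ 0.005 -0.031 -0.032] 0.0142025322619992
rim 1348 [ 0.5345 -0.0098  0.192 ] ((0.5359297394752502, -0.010648868046700954), 0.02939728833734989)
849 ((0.5359297394752502, -0.010648868046700954), 0.02939728833734989)
shoulder 10857 ((0.545124351978302, -0.005819394718855619), 0.08938369154930115)
4855 [0.30486244 0.31128359 0.31315193 0.33955518 0.34996596]
```

View pics/w2.png

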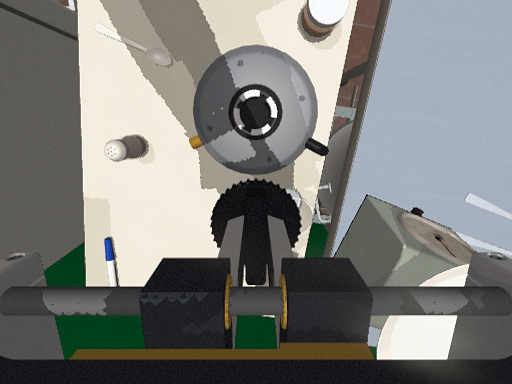

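The wrist view shows the neck rim at (255,111), the handle at (317,146), the outlet at (195,142), and the held cap's knurled disc edge at (256,185). I'll check the cap's offset in the hand along the bar.

```bash
python3 - <<'E'
from h import *
o=ctrl.get_obs();e=o['ee_pos'];y=o['eef_rot'][2]
i=cams.camera_info('wrist');z=np.load('w2.npz');p,d=z['p'],z['d'];P=cloud(i,d)
X=np.array([np.cos(y),np.sin(y)]);Y=np.array([np.sin(y),-np.cos(y)])
a=(P[...,:2]-e[:2])@X;b=(P[...,:2]-e[:2])@Y
m=(d>0)&(abs(P[...,2]-.312)<.006)&(np.hypot(a,b)<.045)&(p.max(2)<90)
a,b=a[m],b[m];print(len(a),a.max(),a.min(),b.min(),b.max(),np.median(P[m][:,2]))
# outer edge: points with max radius per direction -> algebraic circle fit
th=np.degrees(np.arctan2(b,a));E=[]
for t in range(-60,60,3):
    s=(th>=t)&(th<t+3)
    if s.sum()>3:
        k=np.argmax(np.hypot(a,b)*s);E.append((a[k],b[k]))
E=np.array(E);s=np.linalg.lstsq(np.c_[2*E,np.ones(len(E))],(E**2).sum(1),rcond=None)[0]
print(s[:2],np.sqrt(s[2]+s[:2]@s[:2]))
n=np.array([.5359,-.0106])-e[:2];print('neck in tool',n@X,n@Y)
E
```

```text
2490 0.03409912639254223 -0.031386173542486025 -0.03246939588963166 0.034775812919121435 0.31131329321969814
[0.00081493 0.00078897] 0.032668357223833606
neck in tool 0.08318404962326766 0.00031453789458587623
```

In the tool's units: 82.5 mm / 800 = 0.1031, 80 mm / 800 = 0.1.

>>> arm_command([
  [[0.025,0,0,0,0,0,1],[0.0563,0,0,0,0,0,1],[0.0813,0,0,0,0,0,1],[0.0975,-0.0006,0,0,0,0,1],[0.1031,-0.0009,0,0,0,0,1],[0.1031,-0.0009,0.0125,0,0,0,1],[0.1031,-0.0009,0.0375,0,0,0,1],[0.1031,-0.0009,0.0688,0,0,0,1],[0.1031,-0.0009,0.09,0,0,0,1],[0.1031,-0.0009,0.1,0,0,0,1],[0.1031,-0.0009,0.1,0,0,0,1],[0.1031,-0.0009,0.1,0,0,0,1]],
])

```text
time_s: 7.8
ee_pos: [0.5362, -0.0111, 0.237]
eef_rot: [3.141, 0.001, 2.496]
force: [-0.5, 1.2, -2.4]
grip_width: 0.0137
grip_force: 50.0
```

```bash
cat > s.py <<'E'
from h import *
o=ctrl.get_obs();print(o['time_s'].round(2),o['ee_pos'].round(4),o['eef_rot'].round(3),o['force'].round(2),o['moment'].round(3),o['qpos'].round(2),o['grip_width'].round(4))
E
python3 s.py
```

```text
Traceback (most recent call last):
  File "s.py", line 2, in <module>
    o=ctrl.get_obs();print(o['time_s'].round(2),o['ee_pos'].round(4),o['eef_rot'].round(3),o['force'].round(2),o['moment'].round(3),o['qpos'].round(2),o['grip_width'].round(4))
                           ^^^^^^^^^^^^^^^^^
AttributeError: 'float' object has no attribute 'round'
```

In the tool's units: 10.5 mm / 800 = 0.0131, 10 mm / 800 = 0.0125.

>>> arm_command([
  [[0,0,0.0038,0,0,0,1],[0,0,0.0075,0,0,0,1],[0,0,0.01,0,0,0,1],[0,0,0.0113,0,0,0,1],[0,0,0.0125,0,0,0,1],[0,0,0.0131,0,0,0,1],[0,0,0.0131,0,0,0,1]],
])

```text
time_s: 8.5
ee_pos: [0.5359, -0.0108, 0.2262]
eef_rot: [3.141, 0.0, 2.496]
force: [-0.7, -0.1, -2.1]
grip_width: 0.0134
grip_force: 50.0
```

```bash
sed -i "s/o\['time_s'\].round(2)/round(float(o['time_s']),2)/; s/,o\['grip_width'\].round(4)//" s.py; python3 s.py
```

```text
8.5 [ 0.5359 -0.0108  0.2262] [3.141 0.    2.496] [-0.66 -0.14 -2.08] [-0.003  0.179  0.081] [-0.09  0.25  1.53 -0.    1.36 -1.01]
```

In the tool's units: 1.5 mm / 800 = 0.0019, 1 mm / 800 = 0.0013.

>>> arm_command([
  [[0,0,0.0006,0,0,0,1],[0,0,0.0013,0,0,0,1],[0,0,0.0019,0,0,0,1],[0,0,0.0019,0,0,0,1]],
])

```text
time_s: 8.9
ee_pos: [0.536, -0.0109, 0.2259]
eef_rot: [3.141, 0.002, 2.496]
force: [-4.7, 0.0, 10.5]
grip_width: 0.0138
grip_force: 50.0
```

```bash
python3 s.py
```

```text
8.9 [ 0.536  -0.0109  0.2259] [3.141e+00 2.000e-03 2.496e+00] [-4.72  0.04 10.53] [ 0.029  1.    -0.007] [-0.09  0.25  1.53 -0.    1.35 -1.01]
```

In the tool's units: -0.4 mm / 800 = -0.0005, 0.24 rad / 1.5708 = 0.1528.

>>> arm_command([
  [[0,0,-0.0005,0,0,0.0318,1],[0,0,-0.0005,0,0,0.0637,1],[0,0,-0.0005,0,0,0.0955,1],[0,0,-0.0005,0,0,0.1273,1],[0,0,-0.0005,0,0,0.1528,1],[0,0,-0.0005,0,0,0.1528,1]],
])

```text
time_s: 9.5
ee_pos: [0.5364, -0.0109, 0.226]
eef_rot: [3.14, 0.002, 2.254]
force: [-0.1, 0.2, 6.5]
grip_width: 0.0139
grip_force: 50.0
```

```bash
python3 s.py
```

```text
9.5 [ 0.5364 -0.0109  0.226 ] [3.140e+00 2.000e-03 2.254e+00] [-0.06  0.23  6.49] [-0.037  0.006  0.024] [-0.09  0.25  1.53 -0.    1.35 -0.77]
```

Riding on the flange with about 9 N of press and no drop yet. I'll keep turning.

In the tool's units: 0.24 rad / 1.5708 = 0.1528.

>>> arm_command([
  [[0,0,0,0,0,0.0318,1],[0,0,0,0,0,0.0637,1],[0,0,0,0,0,0.0955,1],[0,0,0,0,0,0.1273,1],[0,0,0,0,0,0.1528,1],[0,0,0,0,0,0.1528,1]],
])

```text
time_s: 10.1
ee_pos: [0.5364, -0.0109, 0.226]
eef_rot: [3.139, 0.001, 2.014]
force: [-0.1, 0.8, 6.6]
grip_width: 0.0134
grip_force: 50.0
```

```bash
python3 s.py
```

```text
10.1 [ 0.5364 -0.0109  0.226 ] [3.139e+00 1.000e-03 2.014e+00] [-0.14  0.8   6.57] [-0.122  0.022  0.011] [-0.09  0.25  1.53 -0.    1.35 -0.53]
```

In the tool's units: 0.24 rad / 1.5708 = 0.1528.

>>> arm_command([
  [[0,0,0,0,0,0.0318,1],[0,0,0,0,0,0.0637,1],[0,0,0,0,0,0.0955,1],[0,0,0,0,0,0.1273,1],[0,0,0,0,0,0.1528,1],[0,0,0,0,0,0.1528,1]],
])

```text
time_s: 10.7
ee_pos: [0.5364, -0.011, 0.226]
eef_rot: [3.139, 0.001, 1.774]
force: [0.1, -0.4, 6.9]
grip_width: 0.014
grip_force: 50.0
```

```bash
python3 s.py
```

```text
10.7 [ 0.5364 -0.011   0.226 ] [3.139e+00 1.000e-03 1.774e+00] [ 0.14 -0.39  6.89] [-0.176  0.106  0.046] [-0.09  0.25  1.53 -0.    1.35 -0.29]
```

In the tool's units: 0.24 rad / 1.5708 = 0.1528.

>>> arm_command([
  [[0,0,0,0,0,0.0318,1],[0,0,0,0,0,0.0637,1],[0,0,0,0,0,0.0955,1],[0,0,0,0,0,0.1273,1],[0,0,0,0,0,0.1528,1],[0,0,0,0,0,0.1528,1]],
])

```text
time_s: 11.3
ee_pos: [0.5362, -0.0109, 0.2255]
eef_rot: [3.14, 0.0, 1.535]
force: [0.5, -0.4, 5.6]
grip_width: 0.0136
grip_force: 50.0
```

```bash
python3 s.py
```

```text
11.3 [ 0.5362 -0.0109  0.2255] [3.14  0.    1.535] [ 0.47 -0.4   5.59] [-0.031 -0.021 -0.111] [-0.09  0.25  1.53  0.    1.35 -0.05]
```

In the tool's units: 0.09 rad / 1.5708 = 0.0573.

>>> arm_command([
  [[0,0,0,0,0,0.0191,1],[0,0,0,0,0,0.0382,1],[0,0,0,0,0,0.0573,1],[0,0,0,0,0,0.0573,1]],
])

```text
time_s: 11.7
ee_pos: [0.5357, -0.0108, 0.2245]
eef_rot: [-3.141, 0.0, 1.445]
force: [1.5, -0.4, -2.3]
grip_width: 0.0134
grip_force: 50.0
```

```bash
python3 s.py
```

```text
11.7 [ 0.5357 -0.0108  0.2245] [-3.141  0.     1.445] [ 1.52 -0.4  -2.31] [ 0.001 -0.223 -0.026] [-0.09  0.25  1.53  0.    1.35  0.04]
```

The press force has gone, so the pins are in the slots. I'll lower the cap.

In the tool's units: 6 mm / 800 = 0.0075, 5 mm / 800 = 0.0063.

>>> arm_command([
  [[0,0,0.0013,0,0,0,1],[0,0,0.0025,0,0,0,1],[0,0,0.0038,0,0,0,1],[0,0,0.005,0,0,0,1],[0,0,0.0063,0,0,0,1],[0,0,0.0075,0,0,0,1],[0,0,0.0075,0,0,0,1]],
])

```text
time_s: 12.4
ee_pos: [0.5354, -0.0108, 0.2183]
eef_rot: [-3.14, 0.0, 1.446]
force: [-0.2, -0.5, -3.7]
grip_width: 0.0137
grip_force: 50.0
```

```bash
python3 s.py
```

```text
12.4 [ 0.5354 -0.0108  0.2183] [-3.14   0.     1.446] [-0.24 -0.45 -3.69] [-0.056  0.024 -0.006] [-0.09  0.26  1.54 -0.    1.34  0.04]
```

In the tool's units: 3.5 mm / 800 = 0.0044, 3 mm / 800 = 0.0038.

>>> arm_command([
  [[0,0,0.0013,0,0,0,1],[0,0,0.0025,0,0,0,1],[0,0,0.0031,0,0,0,1],[0,0,0.0038,0,0,0,1],[0,0,0.0044,0,0,0,1],[0,0,0.0044,0,0,0,1]],
])

```text
time_s: 13.0
ee_pos: [0.5358, -0.0108, 0.2156]
eef_rot: [3.141, -0.0, 1.446]
force: [-2.2, -0.2, 2.2]
grip_width: 0.0135
grip_force: 50.0
```

```bash
python3 s.py
```

```text
13.0 [ 0.5358 -0.0108  0.2156] [ 3.141 -0.     1.446] [-2.24 -0.21  2.19] [-0.006  0.628 -0.04 ] [-0.09  0.26  1.55 -0.    1.33  0.04]
```

In the tool's units: 0.5 mm / 800 = 0.0006, 0.3 mm / 800 = 0.0004, 0.04 rad / 1.5708 = 0.0255.

>>> arm_command([
  [[0,0,0.0004,0,0,0.0255,1],[0,0,0.0006,0,0,0.0509,1],[0,0,0.0006,0,0,0.0764,1],[0,0,0.0006,0,0,0.1019,1],[0,0,0.0006,0,0,0.1273,1],[0,0,0.0006,0,0,0.1528,1],[0,0,0.0006,0,0,0.1783,1],[0,0,0.0006,0,0,0.1783,1]],
])

```text
time_s: 13.8
ee_pos: [0.5362, -0.0109, 0.2152]
eef_rot: [3.14, -0.0, 1.165]
force: [0.5, -1.1, 2.6]
grip_width: 0.0137
grip_force: 50.0
```

```bash
python3 s.py
```

```text
13.8 [ 0.5362 -0.0109  0.2152] [ 3.14  -0.     1.165] [ 0.49 -1.08  2.6 ] [-0.146  0.065  0.01 ] [-0.09  0.26  1.55 -0.    1.33  0.32]
```

In the tool's units: 0.6 mm / 800 = 0.0008, 0.5 mm / 800 = 0.0006, 0.28 rad / 1.5708 = 0.1783.

>>> arm_command([
  [[0,0,0.0003,0,0,0.0255,1],[0,0,0.0004,0,0,0.0509,1],[0,0,0.0005,0,0,0.0764,1],[0,0,0.0006,0,0,0.1019,1],[0,0,0.0008,0,0,0.1273,1],[0,0,0.0008,0,0,0.1528,1],[0,0,0.0008,0,0,0.1783,1],[0,0,0.0008,0,0,0.1783,1]],
])

```text
time_s: 14.6
ee_pos: [0.5361, -0.0109, 0.2147]
eef_rot: [3.141, -0.001, 0.886]
force: [0.8, -0.7, 3.4]
grip_width: 0.0141
grip_force: 50.0
```

```bash
python3 s.py
```

```text
14.6 [ 0.5361 -0.0109  0.2147] [ 3.141e+00 -1.000e-03  8.860e-01] [ 0.78 -0.68  3.38] [-0.013  0.093  0.019] [-0.09  0.26  1.55  0.    1.33  0.6 ]
```

In the tool's units: 0.18 rad / 1.5708 = 0.1146.

>>> arm_command([
  [[0,0,0,0,0,0.0255,1],[0,0,0,0,0,0.0509,1],[0,0,0,0,0,0.0764,1],[0,0,0,0,0,0.1019,1],[0,0,0,0,0,0.1146,1],[0,0,0,0,0,0.1146,1]],
])

```text
time_s: 15.2
ee_pos: [0.536, -0.0109, 0.2145]
eef_rot: [3.141, -0.001, 0.707]
force: [0.9, -0.1, 4.0]
grip_width: 0.0135
grip_force: 50.0
```

```bash
python3 s.py
```

```text
15.2 [ 0.536  -0.0109  0.2145] [ 3.141e+00 -1.000e-03  7.070e-01] [ 0.93 -0.12  3.99] [ 0.03  -0.057  0.083] [-0.09  0.26  1.55  0.    1.33  0.78]
```

In the tool's units: 0.12 rad / 1.5708 = 0.0764.

>>> arm_command([
  [[0,0,0,0,0,0.0191,1],[0,0,0,0,0,0.0382,1],[0,0,0,0,0,0.0573,1],[0,0,0,0,0,0.0764,1],[0,0,0,0,0,0.0764,1]],
])

```text
time_s: 15.7
ee_pos: [0.5362, -0.011, 0.2144]
eef_rot: [3.141, -0.001, 0.585]
force: [5.3, -1.3, 3.1]
grip_width: 0.0136
grip_force: 50.0
```

```bash
python3 s.py
```

```text
15.7 [ 0.5362 -0.011   0.2144] [ 3.141e+00 -1.000e-03  5.850e-01] [ 5.31 -1.29  3.05] [-0.352 -0.748  0.168] [-0.09  0.26  1.55 -0.    1.33  0.9 ]
```

In the tool's units: 0.09 rad / 1.5708 = 0.0573.

>>> arm_command([
  [[0,0,0,0,0,0.0191,1],[0,0,0,0,0,0.0382,1],[0,0,0,0,0,0.0573,1],[0,0,0,0,0,0.0573,1]],
])

```text
time_s: 16.1
ee_pos: [0.5364, -0.0112, 0.2145]
eef_rot: [3.14, -0.001, 0.496]
force: [6.0, -4.2, 2.1]
grip_width: 0.014
grip_force: 50.0
```

```bash
python3 s.py
```

```text
16.1 [ 0.5364 -0.0112  0.2145] [ 3.14e+00 -1.00e-03  4.96e-01] [ 5.97 -4.19  2.12] [-0.643 -1.107  0.387] [-0.09  0.26  1.55 -0.    1.33  0.99]
```

In the tool's units: 0.09 rad / 1.5708 = 0.0573.

>>> arm_command([
  [[0,0,0,0,0,0.0191,1],[0,0,0,0,0,0.0382,1],[0,0,0,0,0,0.0573,1],[0,0,0,0,0,0.0573,1]],
], squeeze=60)

```text
time_s: 16.5
ee_pos: [0.5361, -0.011, 0.2144]
eef_rot: [3.141, -0.001, 0.406]
force: [2.9, -0.8, 3.6]
grip_width: 0.0136
grip_force: 60.0
```

```bash
python3 s.py
```

```text
16.5 [ 0.5361 -0.011   0.2144] [ 3.141e+00 -1.000e-03  4.060e-01] [ 2.85 -0.83  3.56] [-0.186 -0.361 -0.105] [-0.09  0.26  1.55 -0.    1.33  1.08]
```

Torque fell sharply from 0.39 to about -0.1 N m, which is the first click. On to the second.

In the tool's units: 0.09 rad / 1.5708 = 0.0573.

>>> arm_command([
  [[0,0,0,0,0,0.0191,1],[0,0,0,0,0,0.0382,1],[0,0,0,0,0,0.0573,1],[0,0,0,0,0,0.0764,1],[0,0,0,0,0,0.0955,1],[0,0,0,0,0,0.0955,1]],
])

```text
time_s: 17.1
ee_pos: [0.5364, -0.0113, 0.2144]
eef_rot: [3.14, -0.001, 0.255]
force: [7.2, -3.5, 1.7]
grip_width: 0.0136
grip_force: 60.0
```

```bash
python3 s.py
```

```text
17.1 [ 0.5364 -0.0113  0.2144] [ 3.14e+00 -1.00e-03  2.55e-01] [ 7.17 -3.52  1.7 ] [-0.829 -1.354  0.255] [-0.09  0.26  1.55 -0.    1.33  1.23]
```

In the tool's units: 0.06 rad / 1.5708 = 0.0382.

>>> arm_command([
  [[0,0,0,0,0,0.0191,1],[0,0,0,0,0,0.0382,1],[0,0,0,0,0,0.0382,1]],
])

```text
time_s: 17.4
ee_pos: [0.5364, -0.0113, 0.2144]
eef_rot: [3.14, -0.002, 0.195]
force: [7.7, -4.9, 2.2]
grip_width: 0.014
grip_force: 60.1
```

```bash
python3 s.py
```

```text
17.4 [ 0.5364 -0.0113  0.2144] [ 3.14e+00 -2.00e-03  1.95e-01] [ 7.72 -4.93  2.22] [-0.968 -1.456  0.352] [-0.09  0.26  1.55 -0.    1.33  1.29]
```

In the tool's units: 0.06 rad / 1.5708 = 0.0382.

>>> arm_command([
  [[0,0,0,0,0,0.0191,1],[0,0,0,0,0,0.0382,1],[0,0,0,0,0,0.0382,1]],
])

```text
time_s: 17.7
ee_pos: [0.5359, -0.0109, 0.2143]
eef_rot: [-3.142, -0.0, 0.135]
force: [4.0, -1.7, 4.1]
grip_width: 0.0136
grip_force: 60.0
```

```bash
python3 s.py
```

```text
17.7 [ 0.5359 -0.0109  0.2143] [-3.142 -0.     0.135] [ 4.03 -1.74  4.06] [-0.293 -0.673 -0.04 ] [-0.09  0.26  1.55  0.    1.33  1.35]
```

Second click: 0.35 to -0.04 N m. I'll do a third for margin.

In the tool's units: 0.09 rad / 1.5708 = 0.0573.

>>> arm_command([
  [[0,0,0,0,0,0.0191,1],[0,0,0,0,0,0.0382,1],[0,0,0,0,0,0.0573,1],[0,0,0,0,0,0.0764,1],[0,0,0,0,0,0.0955,1],[0,0,0,0,0,0.1146,1],[0,0,0,0,0,0.1146,1]],
])

```text
time_s: 18.4
ee_pos: [0.5363, -0.0113, 0.2144]
eef_rot: [3.141, -0.002, -0.045]
force: [6.5, -3.7, 2.0]
grip_width: 0.0133
grip_force: 60.0
```

```bash
python3 s.py
```

```text
18.4 [ 0.5363 -0.0113  0.2144] [ 3.141e+00 -2.000e-03 -4.500e-02] [ 6.46 -3.75  1.96] [-1.022 -1.49   0.338] [-0.09  0.26  1.55 -0.    1.33  1.53]
```

In the tool's units: 0.08 rad / 1.5708 = 0.0509.

>>> arm_command([
  [[0,0,0,0,0,0.0191,1],[0,0,0,0,0,0.0382,1],[0,0,0,0,0,0.0509,1],[0,0,0,0,0,0.0509,1]],
])

```text
time_s: 18.8
ee_pos: [0.536, -0.0109, 0.2144]
eef_rot: [3.142, -0.0, -0.125]
force: [5.1, -2.5, 3.8]
grip_width: 0.0138
grip_force: 60.0
```

```bash
python3 s.py
```

```text
18.8 [ 0.536  -0.0109  0.2144] [ 3.142 -0.    -0.125] [ 5.06 -2.52  3.79] [-0.341 -0.788 -0.045] [-0.09  0.26  1.55 -0.    1.33  1.61]
```

In the tool's units: -100 mm / 800 = -0.125, -75 mm / 800 = -0.0938.

>>> arm_command([
  [[0,0,0,0,0,0,0.6],[0,0,0,0,0,0,0.3],[0,0,0,0,0,0,0],[0,0,0,0,0,0,-0.5],[0,0,0,0,0,0,-0.5],[0,0,0,0,0,0,-0.5],[0,0,-0.0063,0,0,0,-0.5],[0,0,-0.025,0,0,0,-0.5],[0,0,-0.0563,0,0,0,-0.5],[0,0,-0.0938,0,0,0,-0.5],[0,0,-0.125,0,0,0,-0.5],[0,0,-0.125,0,0,0,-0.5]],
])

```text
time_s: 20.0
ee_pos: [0.5366, -0.0109, 0.3181]
eef_rot: [-3.141, -0.006, -0.124]
force: [0.4, 0.2, -0.4]
grip_width: 0.0707
grip_force: 0.0
```

```bash
python3 s.py; python3 - <<'E'
from h import *
p,d=cams.camera('wrist');i=cams.camera_info('wrist');P=cloud(i,d)
q,_=cams.camera('scene');cv2.imwrite('pics/end.png',np.hstack([p[:,56:456],cv2.resize(q[140:340,160:360],(384,384))]))
m=(d>0)&(np.hypot(P[...,0]-.536,P[...,1]+.011)<.033)&(P[...,2]>.15)&(P[...,2]<.25)
z=P[m][:,2];print(len(z),np.percentile(z,[2,20,50,80,98]).round(4))
t=P[m&(P[...,2]>.23)];print(len(t),np.median(t,0),cv2.minAreaRect(t[:,:2].astype(np.float32)))
E
```

```text
20.0 [ 0.5366 -0.0109  0.3181] [-3.141 -0.006 -0.124] [ 0.43  0.17 -0.39] [ 0.028  0.142 -0.022] [-0.09  0.21  1.38  0.    1.55  1.61]
2942 [0.1517 0.2067 0.208  0.2349 0.2365]
810 [ 0.53651214 -0.00998363  0.23546505] ((0.5352389812469482, -0.009612984023988247), (0.013594766147434711, 0.06057450547814369), 83.19859313964844)
```

View pics/end.png

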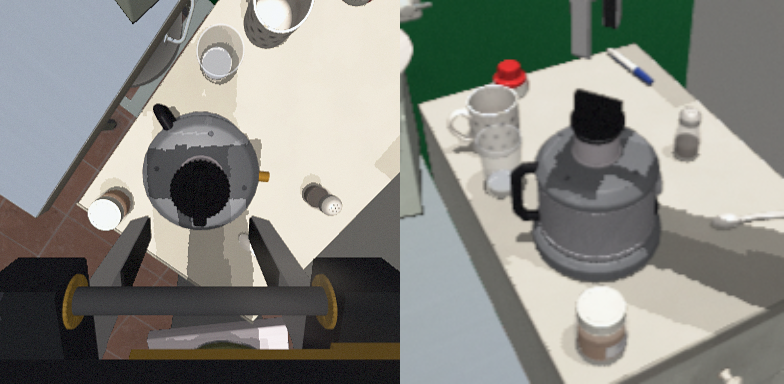

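The end view shows the cap level on the neck at (200,190). Its bar top is at about 237 mm, which is the locked height, and the other things stand where they did. I'll hand in.

```bash
python3 -c "
from station import ctrl
print(ctrl.hand_in())"
```

```text
the job is handed in; nothing more can be done
None
```

The filler cap is on the neck, turned clockwise past three ratchet clicks and sitting at its locked height on the seal. The bystanders look undisturbed, and I handed the job in at about 20 s.

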